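# Exchange the loose spacer for the taper and wedge the model panels snug

## Task

The red spacer standing between the two upright panels of the gluing jig is too thin and rattles: lift it out and hang it in a free slot of the wooden rack. Then take the blue-gripped tapered blade from the rack and slide it down between the two panels until it drags snugly on both and just pushes the sprung panel back, without forcing it or running it down onto the base, and finish while still holding it upright there in the gripper. Leave the yellow spacer and everything else on the table where it is.

Things in the scene. Friction and masses are not known exactly. Their poses are not given: they have to be found in the camera images.
- red_spacer: Straight spacer: aluminium blade 3 mm thick (x), 36 wide (y), 75 long (z), topped by a red grip block 24 (x) x 36 (y) x 50 mm (z) with a white band. Origin: middle of the blade's lower end, z up; grip's underside (shoulder) 75 mm above it, top 125 mm. About 70 g. At the start it stands loosely on the jig's base in the gap, perhaps leaning a little.
- blue_taper: Tapered spacer: aluminium wedge blade 36 mm wide (y), 75 long (z), thickness (x) growing evenly from 2 mm at its lower end to 9 mm at the shoulder, with a blue grip block 24 (x) x 36 (y) x 50 mm (z). Origin: middle of the blade's lower end, z up; shoulder 75 mm above it, top 125 mm. About 80 g. At the start it hangs in a rack slot by its shoulder.
- yellow_spacer: Another spacer of the same shape with a 6 mm straight blade and yellow grip, hanging in another slot of the rack; not needed, leave it. Same origin and grip sizes.
- rack: Fixed wooden block 70 (x) x 210 (y) x 90 mm (z), three through slots from its top, each 12 (x) by 46 mm (y), at x = 0, y = -64, 0, +64 mm. Origin: centre of its underside. A spacer hangs in a slot, shoulder on the rack's top, origin 15 mm above the rack's origin, axes parallel to the rack's. At the start slot y = +64 is empty; blue and yellow fill the others in either order.
- jig: Fixed gluing jig. Origin: centre of the underside of its base, 200 (x) x 130 (y) x 18 mm. On it stand two parallel upright panels, 90 mm wide (y), 14 thick (x), tops 88 mm above the origin, facing one another across a gap along x. The gap's top 8 mm flares out 7 mm per side as a lead-in; below, the faces are vertical. Gap at rest 4 to 6 mm, different each time.
- fixed_panel: The fixed brown panel, on the jig's -x side, with two ribs behind it. Origin at the foot of its inner face (18 mm above the jig's origin), on its mid-line; the inner face is the plane x = 0 of this frame, whose axes are parallel to the jig's.
- sprung_panel_edge (a point): Point on the pale sprung panel, on the jig's +x side: middle (in y) of the inner face at the foot of the flare, 62 mm above the base board (80 mm above the jig's origin). At rest it is at x = +2 mm of the jig. It moves with the panel.
- jaw (a joint): How far the sprung panel is pushed back along the jig's +x, in m; 0 at rest, stop at 0.006. Its spring gives 5 N per mm. A blade that is snug pushes it back about 1 mm (0.3 to 3 mm is accepted); friction on both faces then resists the blade's downward motion with some 5 to 15 N.
- glue_bottle: White glue bottle, 56 mm diameter, 150 mm tall, bystander. Origin at the centre of its underside.
- paint_jar: Paint jar, 64 mm diameter, 75 mm tall, bystander. Origin at the centre of its underside.
- pencil_cup: Blue cup, 76 mm diameter, 100 mm tall, bystander. Origin at the centre of its underside.
- dowel: Wooden dowel standing on end, 32 mm diameter, 85 mm tall, bystander. Origin at the centre of its underside.
- offcut_a: Wood offcut 90 x 40 x 25 mm, bystander. Origin at the centre of its underside.
- offcut_b: Wood offcut 45 x 40 x 35 mm, bystander. Origin at the centre of its underside.

How it is judged:
By the outcome, as a careful person would: the job done as asked, in the order asked, and still so for the second after the job is handed in, while the arm keeps its last pose, push and grip.
It also fails if it takes over 58 s, if anything falls off the work surface, if the arm or the gripper's body presses on something with over 40 N, if the wrist force passes 120 N, or if a joint passes its speed limit or range.

## Robot

A 6-joint arm with a two-finger parallel gripper is mounted at the origin on the work surface. World frame = base frame: x ahead of the robot, y to its left, z up, the work surface at z = 0. Lengths are in m, angles in rad, forces in N, time in s.
With the tool pointing down it reaches from about 0.325 to 0.9 m from the base axis. Payload 6.1 kg.
Tool frame: the origin (TCP) lies at the very end of the fingers, on their centre line; the grasp point (between the pads) lies 19 mm behind it; z points along the fingers, y is the line along which they close (so a half turn about z gives the same grasp; the last joint's range is limited). The gripper opens to 85 mm and grips with 20 to 120 N. Pads are 22 mm wide; open, the fingers measure 114 mm over their backs; the gripper's body (76 mm by 85 mm) begins 54 mm behind the grasp point. The pads swing forward as they close: fully open they stand 13 mm farther back than shut.
Start: joints at [-1.428, 0.22, 1.526, -0, 1.395, -0.126], TCP at [0.166, -0.603, 0.231] pointing down, gripper open.
Joint ranges: [-2.98, 2.98], [-0.91, 2.08], [0.09, 2.57], [-1.24, 4.39], [0.2, 2.65], [-2.68, 2.68]. Speed limits (rad/s): [2.57, 2.57, 3.01, 3.14, 3.14, 3.14].

## Interface

Orientations are given as a unit quaternion [w, x, y, z].
In Python, from plant import robot, optics, job, read_state gives the robot as it stands (robot), with the cameras (optics), the readings as plain functions and the job (job).
- The arm moves only by the shell command python3 steer.py 'ROWS' [FORCE]. ROWS is a JSON list that holds a single list of rows (three levels of brackets), with 1 to 20 rows, each of 7 numbers: dx, dy, dz in mm, then a rotation vector rx, ry, rz in units of 0.1 rad, then the finger opening in m; each row is the pose to reach, as a shift and turn from the pose commanded when the command began, along the tool's axes at that moment; what a row does not reach only later rows make up. A row lasts 1/12 s, in which the tool goes at most 0.0417 m and 0.125 rad, less where a joint would pass 70% of its speed; a pose out of reach is approached as far as the arm can. The fingers move at their own pace and stop on an object; FORCE is the grip in N (left out, the last holds). Time passes only in rows, so rows that do not move let the fingers close. It prints the time, the measured TCP pose, the force, the opening and the grip force at its end. Input that does not fit is refused with a message, and nothing moves.
- read_state(): the state, without advancing time (a new reading comes with each control period).
- optics.capture(name): name is "scene" or "top"; returns the picture (384x512x3 uint8, red, green, blue); there is no depth.
- optics.camera_info(name): a dict with "mtx" (3x3 intrinsics, pixels), "k1" (the pictures are not rectified: a ray, as slopes to the right and down, at radius r is drawn at 1 + k1 r^2 times it, then the intrinsics apply), "R" (3x3) and "t" (3): a world point X has camera coordinates R X + t. Camera axes: x right, y down, z forward; pixel columns grow to the right and rows downward; lengths in m; the calibration is good to about 2 mm. A picture is of the moment at which its call begins. camera_info takes no time and is no camera call.
- job.close_job(): hands the job in; it is judged then, once.
The state is a dict: "t": time; "q": joint angles; "dq": joint speeds; "joint_efforts": joint torques, N m; "position": TCP position; "orientation": TCP orientation; "contact_force": force on the tool from outside, world axes, zero at the start; "torque": the same for the moment, N m; "width": finger opening in m; "grip_force": force on a finger pad.
Only numpy, scipy, OpenCV 4.12 (cv2) and the standard library are available. Lean on these libraries where they do the work, as an engineer would, in place of code of your own. Each camera call takes 0.05 s, during which the arm holds its last target. There are 200 camera calls.

## Working session

There is one attempt and no reset: what is moved stays moved. The work goes in short steps, Python scripts to look and compute and a shell command to move; the robot and the scene stay as the last step left them, time stands still between calls to the robot, and variables do not carry over. Pictures are saved under pics/ and viewed, at most 10 in all, crops included, and the job is handed in when it is done.

```bash
ls; mkdir -p pics; python3 - <<'E'
from plant import robot, optics, job, read_state
import cv2
for n in("scene","top"):
    cv2.imwrite(f"pics/{n}0.png",optics.capture(n)[:,:,::-1])
    print(optics.camera_info(n))
s=read_state();print(s)
E
```

```text
pics
plant.py
steer.py
{'mtx': array([[398.1602218 ,   0.        , 259.5607855 ],
       [  0.        , 398.1602218 , 193.35909459],
       [  0.        ,   0.        ,   1.        ]]), 'k1': -0.06443874614084828, 'R': array([[-0.33101779,  0.94353687, -0.01286045],
       [ 0.79209257,  0.27042837, -0.54722742],
       [-0.51285142, -0.19132868, -0.83688515]]), 't': array([ 0.16625399, -0.38056567,  1.27578907])}
{'mtx': array([[385.90617253,   0.        , 254.85534066],
       [  0.        , 385.90617253, 185.73016153],
       [  0.        ,   0.        ,   1.        ]]), 'k1': -0.0961055804987097, 'R': array([[ 0.00125295, -0.99996395,  0.00839855],
       [-0.99096141, -0.00236818, -0.13412635],
       [ 0.1341414 , -0.00815459, -0.99092865]]), 't': array([0.00153299, 0.53645103, 1.15575532])}
{'t': 0.1, 'q': array([-1.42808843e+00,  2.21138890e-01,  1.52749855e+00, -3.78535213e-06,
        1.39471054e+00, -1.26087144e-01]), 'dq': array([ 0.00226852, -0.00288875, -0.00159545, -0.00140571, -0.00074149,
       -0.00011731]), 'joint_efforts': array([ 1.24229595e-03, -4.98248470e+01, -3.90546298e+01, -2.89847685e-04,
        5.62098721e-03, -2.21320391e-05]), 'position': array([ 0.1659056 , -0.60201039,  0.23031285]), 'orientation': array([-8.77617140e-04,  9.90981813e-01,  1.33993568e-01, -9.15667928e-06]), 'contact_force': array([0.06967528, 0.64052393, 0.32916678]), 'torque': array([0.01170999, 0.08392102, 0.02953613]), 'grip_force': 0.0, 'width': 0.08556167488538155}
```

View pics/scene0.png

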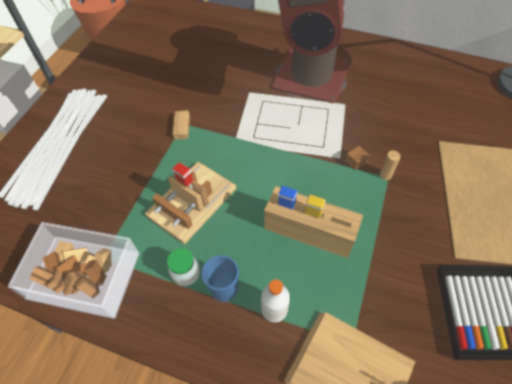

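View pics/top0.png

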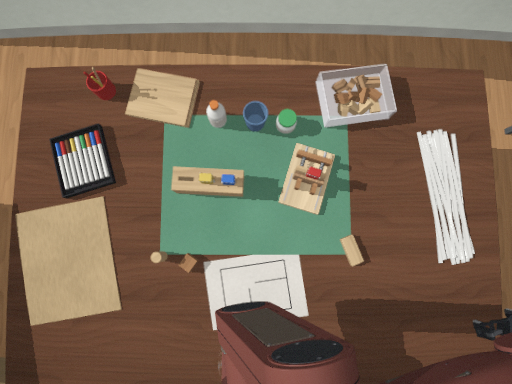

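The scene view shows the jig with the red grip at about (184,173), and the rack with blue at (288,196) and yellow at (315,205). In the top view red is at (314,172), blue (229,180), yellow (205,178), and the empty slot is around (186,179).

```bash
cat > h.py <<'E'
import numpy as np, cv2
from plant import robot, optics, job, read_state
from scipy.spatial.transform import Rotation as Ro
def ray(n,uv):
    c=optics.camera_info(n);R,t=c["R"],c["t"]
    p=cv2.undistortPoints(np.array(uv,float).reshape(-1,1,2),c["mtx"],np.array([c["k1"],0,0,0,0]))[:,0]
    return -R.T@t,(np.c_[p,np.ones(len(p))])@R
def onz(n,uv,z):
    o,d=ray(n,uv);return o+d*((z-o[2])/d[:,2])[:,None]
def two(uvs,uvt):
    o1,d1=ray("scene",uvs);o2,d2=ray("top",uvt);d1,d2=d1[0],d2[0]
    s=np.linalg.lstsq(np.c_[d1,-d2],o2-o1,rcond=None)[0]
    a,b=o1+s[0]*d1,o2+s[1]*d2
    return (a+b)/2,np.linalg.norm(a-b)
def proj(n,X):
    c=optics.camera_info(n)
    return cv2.projectPoints(np.array(X,float).reshape(-1,1,3),cv2.Rodrigues(c["R"])[0],c["t"],c["mtx"],np.array([c["k1"],0,0,0,0]))[0][:,0]
def st():
    s=read_state();return s,Ro.from_quat(np.roll(s["orientation"],-1))
E
python3 - <<'E'
import cv2
a=cv2.imread("pics/top0.png");s=cv2.imread("pics/scene0.png")
cv2.imwrite("pics/c1.png",cv2.resize(a[140:220,165:345],None,fx=4.4,fy=4.4,interpolation=cv2.INTER_CUBIC))
cv2.imwrite("pics/c2.png",cv2.resize(s[155:245,140:240],None,fx=6,fy=6,interpolation=cv2.INTER_CUBIC))
E
```

```text
(no output)
```

View pics/c1.png

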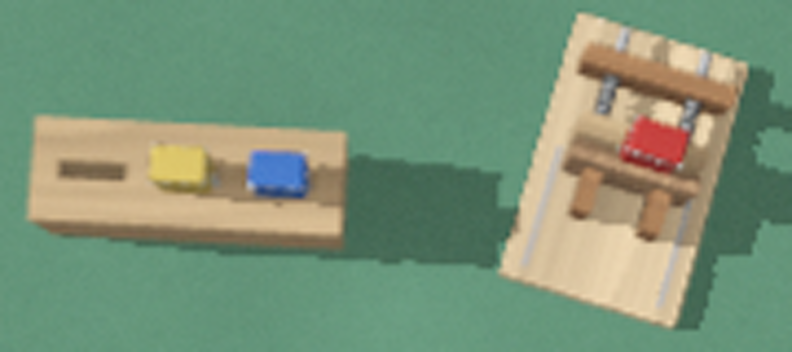

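View pics/c2.png

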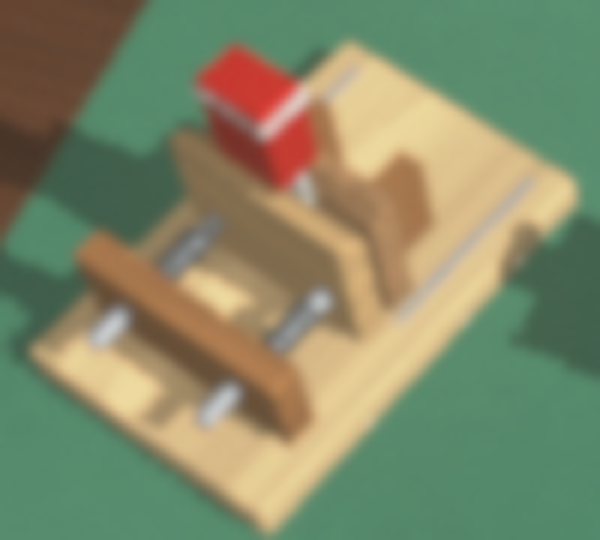

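```bash
python3 - <<'E'
from h import *
np.set_printoptions(precision=4,suppress=True)
f=lambda p:[(165+(x+.5)/4.4-.5,140+(y+.5)/4.4-.5) for x,y in p]
J=onz("top",f([(582,13),(748,63),(676,326),(500,272)]),.018);print("jig",J,J.mean(0),[np.linalg.norm(J[i]-J[i-1]) for i in range(4)])
for a,b in((3,0),(2,1)): d=J[b]-J[a];print(np.degrees(np.arctan2(d[1],d[0])))
K=onz("top",f([(36,116),(346,131),(344,235),(28,218)]),.09);print("rack",K,K.mean(0),[np.linalg.norm(K[i]-K[i-1]) for i in range(4)])
for a,b in((1,0),(2,3)): d=K[b]-K[a];print(np.degrees(np.arctan2(-d[0],d[1])))
print("slot",onz("top",f([(57,161),(126,163),(126,179),(57,177)]),.09).mean(0))
g=lambda p:[(140+(x+.5)/6-.5,155+(y+.5)/6-.5) for x,y in p]
print("scene jig corners",onz("scene",g([(30,350),(270,532),(578,190),(352,42)]),.018))
t=cv2.imread("pics/top0.png");s=cv2.imread("pics/scene0.png")
for n,im,box in(("top",t,(140,165,220,345)),("scene",s,(150,150,260,370))):
  r0,c0,r1,c1=box;h=cv2.cvtColor(cv2.resize(im[r0:r1,c0:c1],None,fx=4,fy=4,interpolation=cv2.INTER_CUBIC),cv2.COLOR_BGR2HSV).astype(int)
  H,S,V=h[...,0],h[...,1],h[...,2]
  for nm,m in(("red",((H<6)|(H>172))&(S>170)),("blue",(H>105)&(H<125)&(S>140)),("yel",(H>22)&(H<32)&(S>150))):
    m=m.astype(np.uint8);cs,_=cv2.findContours(m,0,1)
    if not cs: continue
    c=max(cs,key=cv2.contourArea);(x,y),wh,a=cv2.minAreaRect(c)
    bp=cv2.boxPoints(((x,y),wh,a));uv=np.c_[c0+(bp[:,0]+.5)/4-.5,r0+(bp[:,1]+.5)/4-.5]
    z=.143 if nm=="red" else .14
    P=onz(n,uv,z);print(n,nm,uv.round(1).tolist(),P[:,:2].tolist(),"c",P.mean(0))
E
```

```text
jig [[ 0.6784 -0.1318  0.018 ]
 [ 0.642  -0.2521  0.018 ]
 [ 0.4513 -0.1955  0.018 ]
 [ 0.4896 -0.0707  0.018 ]] [ 0.5653 -0.1625  0.018 ] [np.float64(0.19837886624239578), np.float64(0.12578610043472344), np.float64(0.19887269332277652), np.float64(0.13051439306474344)]
-17.9108323732116
-16.546158243615555
rack [[0.5879 0.2473 0.09  ]
 [0.578  0.0374 0.09  ]
 [0.5074 0.0384 0.09  ]
 [0.5183 0.2506 0.09  ]] [0.5479 0.1434 0.09  ] [np.float64(0.06963580938819261), np.float64(0.21012112702414737), np.float64(0.07053904147249991), np.float64(0.21247709124641348)]
-2.71089448084836
-2.943642943103134
slot [0.551  0.2086 0.09  ]
scene jig corners [[ 0.6405 -0.2531  0.018 ]
 [ 0.6832 -0.1233  0.018 ]
 [ 0.4929 -0.0673  0.018 ]
 [ 0.4509 -0.1921  0.018 ]]
top red [[308.29998779296875, 173.39999389648438], [310.3999938964844, 166.6999969482422], [321.1000061035156, 170.10000610351562], [319.0, 176.6999969482422]] [[0.5576390408302723, -0.14787013346700528], [0.5767858150061548, -0.15414821537192847], [0.5672587212335933, -0.18454820333871497], [0.5481406144443706, -0.17818952821745854]] c [
[... 1081 characters left out ...]
ue [[279.20001220703125, 193.60000610351562], [281.8999938964844, 185.39999389648438], [296.20001220703125, 190.0], [293.6000061035156, 198.1999969482422]] [[0.555292738926267, 0.06563718979999204], [0.5330530962377884, 0.06452514463891407], [0.5345095171743454, 0.09780454508586023], [0.5565580348765236, 0.09846616487357701]] c [0.5449 0.0816 0.14  ]
scene yel [[306.6000061035156, 202.5], [309.20001220703125, 194.39999389648438], [324.70001220703125, 199.39999389648438], [322.1000061035156, 207.5]] [[0.5582735054893047, 0.1277908163455668], [0.5365497980703444, 0.12757031776514952], [0.5381521721410606, 0.16242102832707095], [0.5596839288131483, 0.16218727733694988]] c [0.5482 0.145  0.14  ]
```

```bash
cat >> h.py <<'E'
def go(x,y,z,yaw):
    "shift and turn in tool axes to TCP x,y,z, pointing down, tool y at yaw (deg)"
    s,R=st();a=np.radians(yaw);ty=np.array([np.cos(a),np.sin(a),0]);tz=np.array([0,0,-1.])
    T=Ro.from_matrix(np.c_[np.cross(ty,tz),ty,tz]);d=R.inv().apply(np.array([x,y,z])-s["position"])
    print("t %.2f"%s["t"],"shift",d.round(4),"rot",(R.inv()*T).as_rotvec().round(4),"F",s["contact_force"].round(1),"q6 %.2f"%s["q"][5])
E
python3 -c "
from h import *
go(.5632,-.1655,.20,-17.4)"
```

```text
t 0.10 shift [ 0.4989 -0.3153  0.031 ] rot [-0.0015 -0.0011 -0.9983] F [0.1 0.6 0.3] q6 -0.13
```

The rows are not in the units I measure in: shifts go in mm and turns go in units of 0.1 rad. I convert before sending: 0.499 m is 499, 0.4 m is 400, -0.998 rad is -9.98.

```bash
python3 steer.py '[[[100,-60,0,0,0,-2,0.06],[200,-120,0,0,0,-4,0.06],[300,-190,0,0,0,-6,0.06],[400,-250,10,0,0,-8,0.06],[499,-315,20,0,0,-9.98,0.06],[499,-315,31,0,0,-9.98,0.06],[499,-315,31,0,0,-9.98,0.06],[499,-315,31,0,0,-9.98,0.06],[499,-315,31,0,0,-9.98,0.06],[499,-315,31,0,0,-9.98,0.06],[499,-315,31,0,0,-9.98,0.06],[499,-315,31,0,0,-9.98,0.06],[499,-315,31,0,0,-9.98,0.06],[499,-315,31,0,0,-9.98,0.06],[499,-315,31,0,0,-9.98,0.06],[499,-315,31,0,0,-9.98,0.06],[499,-315,31,0,0,-9.98,0.06]]]' 30
python3 -c "
from h import *
go(.5632,-.1655,.101,-17.4)"
```

```text
t: 1.52
position: [0.563, -0.1661, 0.1996]
orientation: [-0.0, 0.806, 0.593, -0.001]
contact_force: [0.5, 0.4, -0.3]
width: 0.06
grip_force: 0.0
t 1.52 shift [0.0007 0.0002 0.0986] rot [-0.0015  0.0005  0.0013] F [ 0.5  0.4 -0.3] q6 -0.12
```

Converted, 0.099 m is 99, 0.07 m is 70.

```bash
python3 steer.py '[[[0,0,35,0,0,0,0.06],[0,0,70,0,0,0,0.06],[0,0,99,0,0,0,0.06],[0,0,99,0,0,0,0.06],[0,0,99,0,0,0,0.02],[0,0,99,0,0,0,0.02],[0,0,99,0,0,0,0.02],[0,0,99,0,0,0,0.02],[0,0,99,0,0,0,0.02],[0,0,99,0,0,0,0.02]]]' 40
python3 -c "
from h import *
go(.5632,-.1655,.25,-17.4)"
```

```text
t: 2.35
position: [0.5644, -0.1675, 0.1043]
orientation: [0.002, 0.806, 0.592, 0.0]
contact_force: [-4.8, -0.9, 6.4]
width: 0.0239
grip_force: 40.4
t 2.35 shift [ 0.0013 -0.0013 -0.1457] rot [ 0.0033  0.0015 -0.0002] F [-4.8 -0.9  6.4] q6 -0.12
```

Converted, -0.11 m is -110, -0.08 m is -80.

```bash
python3 steer.py '[[[0,0,-20,0,0,0,0.02],[0,0,-50,0,0,0,0.02],[0,0,-80,0,0,0,0.02],[0,0,-110,0,0,0,0.02],[0,0,-110,0,0,0,0.02],[0,0,-110,0,0,0,0.02]]]'
python3 - <<'E'
from h import *
go(.551,.2075,.214,-2.8)
t,s=optics.capture("top"),optics.capture("scene")
cv2.imwrite("pics/t1.png",np.hstack([cv2.resize(x,None,fx=4,fy=4,interpolation=cv2.INTER_CUBIC) for x in (t[130:220,250:345],s[115:205,140:245])])[:,:,::-1])
E
```

```text
t: 2.85
position: [0.5655, -0.1672, 0.2156]
orientation: [0.003, 0.806, 0.592, 0.002]
contact_force: [-0.7, -0.0, -1.3]
width: 0.0236
grip_force: 40.1
t 2.85 shift [ 3.532e-01 -1.260e-01  3.000e-04] rot [ 0.0077  0.0019 -0.2549] F [-0.7 -0.  -1.3] q6 -0.12
```

View pics/t1.png

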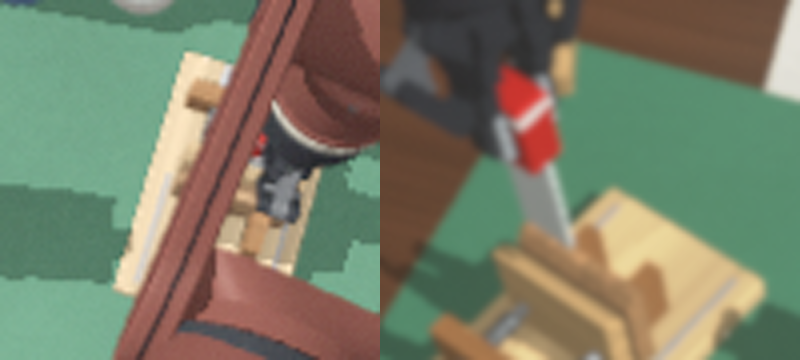

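```bash
python3 - <<'E'
from h import *
s,R=st();p=s["position"]
a=np.radians(-17.3);X=np.array([np.cos(a),np.sin(a),0]);Y=np.array([-np.sin(a),np.cos(a),0]);o=p-[0,0,.0863]
P=[o+x*X+y*Y+[0,0,z] for x,y,z in((0,-.018,0),(0,.018,0),(.012,.018,.075),(.012,-.018,.075),(.012,.018,.125),(.012,-.018,.125),(-.012,.018,.075))]
u=proj("scene",P);print(np.c_[(u-[140,115])*4+[380,0]].round(0))
im=cv2.imread("pics/t1.png")[:,380:]
h=cv2.cvtColor(im,cv2.COLOR_BGR2HSV);m=(((h[...,0]<6)|(h[...,0]>172))&(h[...,1]>170)).astype(np.uint8)
c=max(cv2.findContours(m,0,1)[0],key=cv2.contourArea);print((cv2.approxPolyDP(c,4,True)[:,0]+[380,0]).tolist())
E
```

```text
[[525. 216.]
 [571. 245.]
 [533. 178.]
 [484. 147.]
 [514. 116.]
 [464.  85.]
 [563. 149.]]
[[546, 119], [520, 139], [524, 161], [532, 168], [556, 148]]
```

Converted, 0.353 m is 353, 0.25 m is 250, -0.255 rad is -2.55.

```bash
python3 steer.py '[[[0,0,-35,0.08,0.02,-0.5,0.02],[30,-10,-55,0.08,0.02,-1,0.02],[65,-23,-55,0.08,0.02,-1.5,0.02],[100,-36,-55,0.08,0.02,-2,0.02],[140,-50,-55,0.08,0.02,-2.55,0.02],[175,-62,-55,0.08,0.02,-2.55,0.02],[210,-75,-55,0.08,0.02,-2.55,0.02],[250,-89,-55,0.08,0.02,-2.55,0.02],[285,-102,-55,0.08,0.02,-2.55,0.02],[320,-114,-55,0.08,0.02,-2.55,0.02],[353,-126,-55,0.08,0.02,-2.55,0.02],[353,-126,-55,0.08,0.02,-2.55,0.02],[353,-126,-55,0.08,0.02,-2.55,0.02],[353,-126,-55,0.08,0.02,-2.55,0.02]]]'
python3 - <<'E'
from h import *
go(.551,.2075,.18,-2.8)
t,s=optics.capture("top"),optics.capture("scene")
cv2.imwrite("pics/t2.png",np.hstack([cv2.resize(x,None,fx=4,fy=4,interpolation=cv2.INTER_CUBIC) for x in (t[130:220,160:255],s[125:215,280:385])])[:,:,::-1])
s,R=st();p=s["position"]
a=np.radians(-2.8);X=np.array([np.cos(a),np.sin(a),0]);Y=np.array([-np.sin(a),np.cos(a),0]);o=p-[0,0,.0863]
P=[o+x*X+y*Y+[0,0,z] for x,y,z in((0,-.018,0),(0,.018,0),(.012,.018,.075),(.012,-.018,.075),(.012,.018,.125),(.012,-.018,.125),(-.012,.018,.075))]
u=proj("scene",P);print(np.c_[(u-[280,125])*4+[380,0]].round(0))
E
```

```text
t: 4.12
position: [0.5482, 0.2078, 0.2647]
orientation: [-0.004, 0.724, 0.69, -0.003]
contact_force: [-0.6, -0.8, -0.4]
width: 0.0236
grip_force: 40.1
t 4.12 shift [-0.0003  0.0037  0.0847] rot [-0.0101 -0.0017  0.0006] F [-0.6 -0.8 -0.4] q6 0.27
[[614. 286.]
 [683. 308.]
 [707. 243.]
 [632. 219.]
 [730. 178.]
 [650. 154.]
 [719. 204.]]
```

View pics/t2.png

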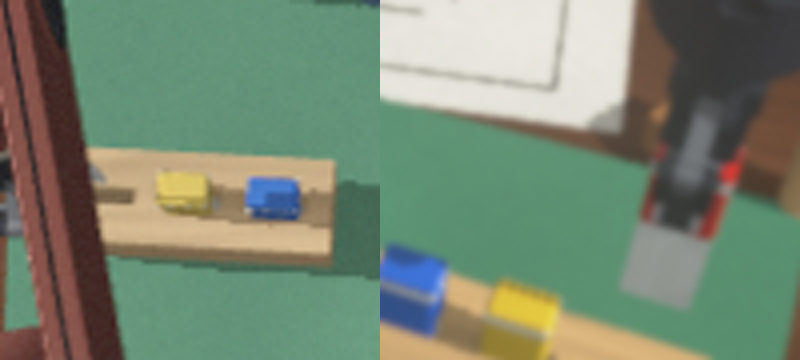

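Converted, 0.1 m is 100, 0.03 m is 30, -0.01 rad is -0.1.

```bash
python3 steer.py '[[[1.5,3.5,30,-0.1,0,0,0.02],[1.5,3.5,60,-0.1,0,0,0.02],[1.5,3.5,75,-0.1,0,0,0.02],[1.5,3.5,85,-0.1,0,0,0.02],[1.5,3.5,90,-0.1,0,0,0.02],[1.5,3.5,100,-0.1,0,0,0.02],[1.5,3.5,110,-0.1,0,0,0.02],[1.5,3.5,110,-0.1,0,0,0.02]]]'
python3 -c "
from h import *
go(.551,.206,.104,-2.8)"
```

```text
t: 4.88
position: [0.5509, 0.2094, 0.1547]
orientation: [-0.001, 0.724, 0.689, 0.001]
contact_force: [-0.5, -0.1, -1.3]
width: 0.0237
grip_force: 40.1
t 4.88 shift [-0.0035  0.0002  0.0507] rot [ 0.0005 -0.0024 -0.0006] F [-0.5 -0.1 -1.3] q6 0.28
```

Converted, -0.0035 m is -3.5, 0.051 m is 51.

```bash
python3 steer.py '[[[-3.5,0,0,0,0,0,0.02],[-3.5,0,15,0,0,0,0.02],[-3.5,0,30,0,0,0,0.02],[-3.5,0,40,0,0,0,0.02],[-3.5,0,45,0,0,0,0.02],[-3.5,0,48,0,0,0,0.02],[-3.5,0,51,0,0,0,0.02],[-3.5,0,51,0,0,0,0.02]]]'
python3 -c "
from h import *
go(.551,.206,.101,-2.8)"
```

```text
t: 5.55
position: [0.5517, 0.2066, 0.1053]
orientation: [-0.0, 0.724, 0.69, 0.002]
contact_force: [0.3, 0.3, -0.6]
width: 0.0236
grip_force: 40.2
t 5.55 shift [-0.0006 -0.0007  0.0043] rot [ 0.0025 -0.0031 -0.0001] F [ 0.3  0.3 -0.6] q6 0.27
```

Lower until contact, then open a little and rise.

Converted, 0.004 m is 4, 0.002 m is 2.

```bash
python3 steer.py '[[[0,0,2,0,0,0,0.02],[0,0,4,0,0,0,0.02],[0,0,4,0,0,0,0.02]]]'
python3 steer.py '[[[0,0,0,0,0,0,0.055],[0,0,0,0,0,0,0.055],[0,0,0,0,0,0,0.055],[0,0,0,0,0,0,0.055],[0,0,-30,0,0,0,0.055],[0,0,-60,0,0,0,0.055],[0,0,-90,0,0,0,0.055],[0,0,-110,0,0,0,0.055],[0,0,-110,0,0,0,0.055]]]'
python3 -c "
from h import *
go(.5448,.0798,.21,-2.8)"
```

```text
t: 5.8
position: [0.5519, 0.2067, 0.1016]
orientation: [0.0, 0.724, 0.69, 0.002]
contact_force: [-0.0, -0.1, -1.2]
width: 0.0238
grip_force: 40.1
t: 6.55
position: [0.5543, 0.207, 0.2176]
orientation: [0.002, 0.724, 0.69, 0.006]
contact_force: [0.9, 0.7, 1.3]
width: 0.0547
grip_force: 0.0
t 6.55 shift [-0.1275 -0.0034  0.0068] rot [ 0.0117 -0.0056 -0.0001] F [0.9 0.7 1.3] q6 0.27
```

Converted, -0.127 m is -127, -0.105 m is -105, 0.006 rad is 0.06.

```bash
python3 steer.py '[[[-35,-1,7,0.06,-0.03,0,0.055],[-70,-3,7,0.06,-0.03,0,0.055],[-105,-3,7,0.06,-0.03,0,0.055],[-127,-3,7,0.06,-0.03,0,0.055],[-127,-3,7,0.06,-0.03,0,0.055],[-127,-3,7,0.06,-0.03,0,0.055]]]'
python3 - <<'E'
from h import *
go(.5448,.0798,.100,-2.8)
t,s=optics.capture("top"),optics.capture("scene")
cv2.imwrite("pics/t3.png",np.hstack([cv2.resize(x,None,fx=4,fy=4,interpolation=cv2.INTER_CUBIC) for x in (t[130:220,160:255],s[170:260,260:365])])[:,:,::-1])
E
```

```text
t: 7.05
position: [0.5418, 0.0785, 0.2033]
orientation: [-0.002, 0.725, 0.689, -0.001]
contact_force: [0.5, 0.7, -0.4]
width: 0.0549
grip_force: 0.0
t 7.05 shift [0.0014 0.0034 0.1033] rot [-0.0044 -0.0002 -0.0027] F [ 0.5  0.7 -0.4] q6 0.05
```

View pics/t3.png

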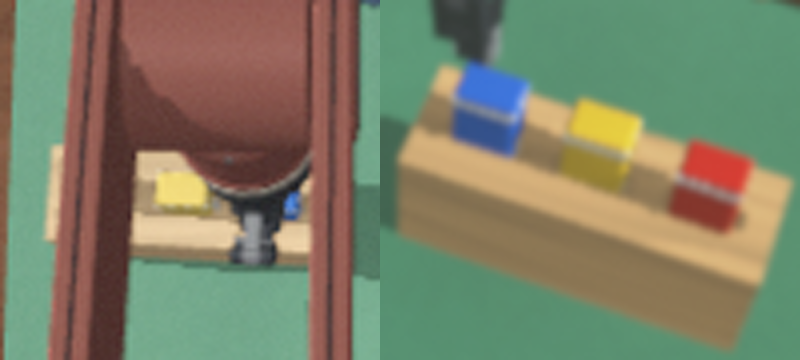

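The red spacer hangs in the third slot, shoulder down, with its grip at about (710,185) of the crop. Blue and yellow have not moved. Next is the blue grasp.

Converted, 0.1 m is 100, 0.07 m is 70, -0.004 rad is -0.04.

```bash
python3 steer.py '[[[1,3,35,-0.04,0,-0.03,0.055],[1,3,70,-0.04,0,-0.03,0.055],[1,3,100,-0.04,0,-0.03,0.055],[1,3,100,-0.04,0,-0.03,0.055],[1,3,100,-0.04,0,-0.03,0.02],[1,3,100,-0.04,0,-0.03,0.02],[1,3,100,-0.04,0,-0.03,0.02],[1,3,100,-0.04,0,-0.03,0.02],[1,3,100,-0.04,0,-0.03,0.02],[1,3,100,-0.04,0,-0.03,0.02]]]' 60
python3 steer.py '[[[0,0,0,0,0,0,0.02],[0,0,0,0,0,0,0.02]]]'
python3 -c "
from h import *
go(.5448,.0798,.23,-2.8)"
```

```text
t: 7.98
position: [0.5457, 0.081, 0.1064]
orientation: [0.001, 0.723, 0.691, 0.001]
contact_force: [-5.3, 2.5, 7.3]
width: 0.0233
grip_force: 59.4
t: 8.15
position: [0.5457, 0.081, 0.1064]
orientation: [0.001, 0.723, 0.691, 0.001]
contact_force: [-4.6, 2.6, 6.5]
width: 0.0235
grip_force: 59.4
t 8.15 shift [-0.0012 -0.0005 -0.1236] rot [ 0.0028 -0.001   0.003 ] F [-4.6  2.6  6.5] q6 0.05
```

Converted, -0.13 m is -130, -0.12 m is -120.

```bash
python3 steer.py '[[[0,0,-20,0,0,0,0.02],[0,0,-50,0,0,0,0.02],[0,0,-85,0,0,0,0.02],[0,0,-120,0,0,0,0.02],[0,0,-130,0,0,0,0.02],[0,0,-130,0,0,0,0.02]]]'
python3 -c "
from h import *
go(.5655,-.1615,.23,-17.2)"
```

```text
t: 8.65
position: [0.548, 0.0804, 0.2398]
orientation: [0.004, 0.723, 0.691, 0.004]
contact_force: [0.3, 0.3, -0.4]
width: 0.0232
grip_force: 58.9
t 8.65 shift [-0.2408  0.0285  0.0101] rot [ 0.0113 -0.0019  0.2542] F [ 0.3  0.3 -0.4] q6 0.05
```

Converted, -0.241 m is -241, -0.225 m is -225, 0.254 rad is 2.54.

```bash
python3 steer.py '[[[-30,3.6,10,0.07,-0.02,0.5,0.02],[-65,7.7,10,0.07,-0.02,1,0.02],[-100,11.9,10,0.07,-0.02,1.5,0.02],[-135,16,10,0.07,-0.02,2,0.02],[-170,20.2,10,0.07,-0.02,2.54,0.02],[-200,23.7,10,0.07,-0.02,2.54,0.02],[-225,26.7,10,0.07,-0.02,2.54,0.02],[-241,28.5,10,0.07,-0.02,2.54,0.02],[-241,28.5,10,0.07,-0.02,2.54,0.02],[-241,28.5,10,0.07,-0.02,2.54,0.02],[-241,28.5,10,0.07,-0.02,2.54,0.02],[-241,28.5,10,0.07,-0.02,2.54,0.02]]]'
python3 - <<'E'
from h import *
go(.5655,-.1615,.19,-17.2)
t,s=optics.capture("top"),optics.capture("scene")
cv2.imwrite("pics/t4.png",cv2.resize(s[115:225,140:245],None,fx=5,fy=5,interpolation=cv2.INTER_CUBIC)[:,:,::-1])
s,R=st();p=s["position"]
M=R.as_matrix();X,Y,Z=M[:,1],M[:,0],-M[:,2];o=p-.0914*Z
P=[o+x*X+y*Y+z*Z for x,y,z in((0.001,-.018,0),(0.001,.018,0),(.012,.018,.075),(.012,-.018,.075),(.012,.018,.125),(-.012,.018,.125),(-.012,.018,.075))]
u=proj("scene",P);print(((u-[140,115])*5+2).round(0))
# panel upper-inner edges expected: fixed panel top end corners etc. for jig (0.566,-.161) yaw -17.2
a=np.radians(-17.2);X=np.array([np.cos(a),np.sin(a),0]);Y=np.array([-np.sin(a),np.cos(a),0]);c=np.array([.566,-.161,0])
u=proj("scene",[c+x*X+y*Y+[0,0,.088] for x,y in((.016,.045),(.009,.045),(.016,-.045),(.009,-.045),(-.010,.045),(-.017,.045))])
print(((u-[140,115])*5+2).round(0))
E
```

```text
t: 9.65
position: [0.562, -0.1602, 0.2235]
orientation: [-0.002, 0.804, 0.594, -0.003]
contact_force: [0.4, 1.2, -0.9]
width: 0.0232
grip_force: 58.8
t 9.65 shift [-0.0002  0.0039  0.0335] rot [-0.007   0.0023  0.0017] F [ 0.4  1.2 -0.9] q6 -0.11
[[192. 264.]
 [250. 301.]
 [204. 215.]
 [142. 176.]
 [181. 138.]
 [222. 100.]
 [242. 178.]]
[[281. 413.]
 [291. 403.]
 [141. 320.]
 [151. 311.]
 [318. 376.]
 [328. 366.]]
```

View pics/t4.png

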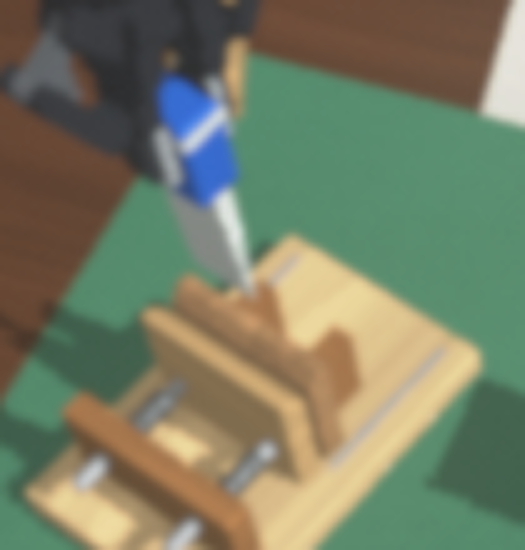

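Converted, 0.035 m is 35, 0.02 m is 20, -0.007 rad is -0.07.

```bash
python3 steer.py '[[[0,2,20,-0.04,0.01,0.02,0.02],[0,3.5,35,-0.07,0.02,0.02,0.02],[0,3.5,35,-0.07,0.02,0.02,0.02],[0,3.5,35,-0.07,0.02,0.02,0.02],[0,3.5,35,-0.07,0.02,0.02,0.02]]]'
python3 -c "
from h import *
go(.5655,-.1615,.165,-17.2)"
```

```text
t: 10.17
position: [0.5657, -0.1623, 0.1898]
orientation: [0.001, 0.805, 0.593, 0.0]
contact_force: [0.5, 0.7, -1.0]
width: 0.0233
grip_force: 58.9
t 10.17 shift [ 0.0008 -0.0004  0.0248] rot [ 0.0016  0.0009 -0.001 ] F [ 0.5  0.7 -1. ] q6 -0.11
```

```bash
python3 steer.py '[[[0,0,5,0,0,0,0.02],[0,0,10,0,0,0,0.02],[0,0,15,0,0,0,0.02],[0,0,20,0,0,0,0.02],[0,0,25,0,0,0,0.02],[0,0,25,0,0,0,0.02],[0,0,25,0,0,0,0.02]]]'
python3 - <<'E'
from h import *
go(.5655,-.1615,.155,-17.2)
s,R=st();print(R.inv().apply(s["contact_force"]).round(1),s["torque"].round(2))
E
```

```text
t: 10.75
position: [0.5649, -0.1626, 0.1632]
orientation: [-0.0, 0.805, 0.593, -0.0]
contact_force: [-0.9, -0.9, -0.7]
width: 0.0233
grip_force: 58.7
t 10.75 shift [0.0013 0.0003 0.0082] rot [-0.0005  0.0006 -0.0019] F [-0.9 -0.9 -0.7] q6 -0.11
[-1.1 -0.5  0.7] [-0.05 -0.02  0.  ]
```

Tip is at the flare foot with no lateral force. Continue in small steps.

```bash
cat > f.py <<'E'
from h import *
s,R=st();print("tool F",R.inv().apply(s["contact_force"]).round(1),"T",R.inv().apply(s["torque"]).round(2))
E
python3 steer.py '[[[0,0,3,0,0,0,0.02],[0,0,6,0,0,0,0.02],[0,0,10,0,0,0,0.02],[0,0,10,0,0,0,0.02],[0,0,10,0,0,0,0.02]]]'; python3 f.py
python3 steer.py '[[[0,0,3,0,0,0,0.02],[0,0,6,0,0,0,0.02],[0,0,6,0,0,0,0.02],[0,0,6,0,0,0,0.02]]]'; python3 f.py
```

```text
t: 11.17
position: [0.5649, -0.1626, 0.1534]
orientation: [0.0, 0.805, 0.593, -0.0]
contact_force: [-0.5, -0.1, -0.5]
width: 0.0233
grip_force: 58.7
tool F [-0.2 -0.5  0.5] T [ 0.02 -0.02  0.  ]
t: 11.5
position: [0.5651, -0.1626, 0.1475]
orientation: [0.0, 0.805, 0.593, -0.0]
contact_force: [0.2, 0.4, -0.2]
width: 0.0232
grip_force: 58.7
tool F [0.5 0.1 0.2] T [0.01 0.01 0.  ]
```

```bash
for i in 1 2 3; do python3 steer.py '[[[0,0,2.5,0,0,0,0.02],[0,0,5,0,0,0,0.02],[0,0,5,0,0,0,0.02],[0,0,5,0,0,0,0.02]]]' | sed -n 2p; python3 f.py;done
```

```text
position: [0.5651, -0.1627, 0.1426]
tool F [ 0.2 -0.4  1.3] T [ 0.13 -0.01  0.01]
position: [0.5651, -0.1627, 0.1374]
tool F [ 0.4 -0.2  1. ] T [ 0.14 -0.01 -0.04]
position: [0.5652, -0.1627, 0.1325]
tool F [0.  0.5 3.1] T [ 0.03 -0.02 -0.04]
```

```bash
for i in 1 2; do python3 steer.py '[[[0,0,1.5,0,0,0,0.02],[0,0,3,0,0,0,0.02],[0,0,3,0,0,0,0.02],[0,0,3,0,0,0,0.02]]]' | sed -n 2p; python3 f.py;done
```

```text
position: [0.5652, -0.1628, 0.1299]
tool F [ 0.1 -1.  -0.7] T [ 0.4  -0.02 -0.  ]
position: [0.5653, -0.1628, 0.1269]
tool F [-0.2 -1.2 -2.2] T [ 0.41 -0.01 -0.05]
```

```bash
for i in 1 2; do python3 steer.py '[[[0,0,1.5,0,0,0,0.02],[0,0,3,0,0,0,0.02],[0,0,3,0,0,0,0.02],[0,0,3,0,0,0,0.02]]]' | sed -n 2p; python3 f.py;done; python3 -c "
from h import *
go(.5655,-.1615,.155,-17.2)"
```

```text
position: [0.5654, -0.1628, 0.1239]
tool F [ 0.9 -2.4 -3.4] T [ 0.44 -0.02 -0.08]
position: [0.5655, -0.1628, 0.1211]
tool F [ 0.3 -2.9 -4.2] T [ 0.47 -0.01 -0.03]
t 13.83 shift [ 0.0013 -0.0003 -0.0339] rot [ 0.0012  0.0008 -0.0018] F [-2.7  1.2  4.2] q6 -0.11
```

Converted, -0.001 m is -1, 0.001 m is 1.

```bash
python3 steer.py '[[[0,-0.5,1,0,0,0,0.02],[0,-1,2,0,0,0,0.02],[0,-1,2,0,0,0,0.02],[0,-1,2,0,0,0,0.02]]]' | sed -n 2p; python3 f.py
python3 - <<'E'
from h import *
s=optics.capture("scene")
cv2.imwrite("pics/t5.png",cv2.resize(s[135:225,140:235],None,fx=6,fy=6,interpolation=cv2.INTER_CUBIC)[:,:,::-1])
E
```

```text
position: [0.5654, -0.1629, 0.1199]
tool F [-0.  -1.5 -7.3] T [0.27 0.03 0.01]
```

View pics/t5.png

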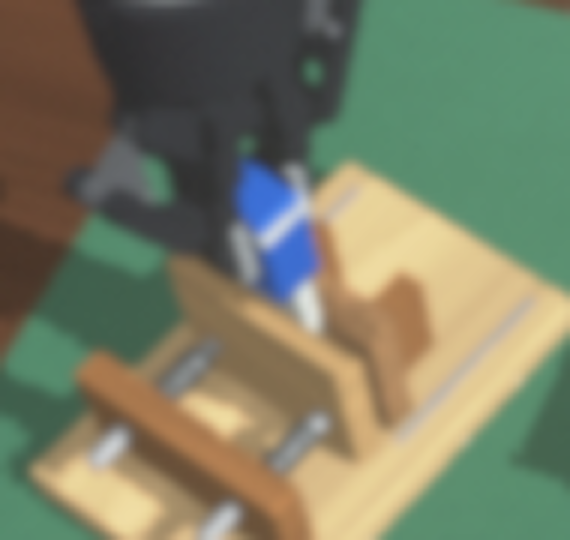

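```bash
python3 steer.py '[[[0,-0.3,1,0,0,0,0.02],[0,-0.6,2,0,0,0,0.02],[0,-0.6,2,0,0,0,0.02],[0,-0.6,2,0,0,0,0.02],[0,-0.6,2,0,0,0,0.02],[0,-0.6,2,0,0,0,0.02]]]' | sed -n 2,3p; python3 f.py; python3 -c "
from h import *
go(.5655,-.1615,.155,-17.2)"
```

```text
position: [0.5653, -0.1629, 0.1185]
orientation: [0.002, 0.805, 0.593, 0.001]
tool F [ 1.2 -0.2 -7.9] T [ 0.17  0.01 -0.03]
t 14.72 shift [ 0.0013 -0.0001 -0.0365] rot [ 0.0048  0.001  -0.0018] F [0.1 1.2 7.9] q6 -0.11
```

```bash
python3 -c "
from plant import robot, optics, job, read_state
print(job.close_job())"
```

```text
the job is handed in; nothing more can be done
None
```

I hung the red spacer in the free rack slot, and the blue taper is held upright and snug between the panels with about 8 N of drag and near-zero sideways force. Its tip is about 10 mm above the base. I estimate the sprung panel is pushed back about 1 mm, judged from blade depth and forces, not measured directly. The job was handed in at about 15 s and I haven't seen the verdict.

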